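# Cock and fire the collision-track striker

### The job

Run the collision-track demonstrator on the teacher's desk: swing the sprung striker arm back by its upright post until the trigger's nose catches it and it stays cocked by itself, then push the cart back against its start stop, then press the trigger pad down so that the striker lets go and shoots the cart to the block at the far end of the rails. Do not push the cart to the far end yourself, and leave the other things on the desk and on the board where they are.

Things in the scene. Friction and masses are not known exactly. Their poses are not given: they have to be found in the camera images.
- launcher: Demonstrator's flat L-shaped plywood board, 15 thick, about 630 long (its y), fixed on the desk; place and yaw vary. Carries striker, trigger, rails, cart. Origin on the desk right under the striker's pivot; +x roughly away from the robot, +y along the rails from start stop to end block, z up.
- striker_pivot (a point): The striker's vertical pivot axis, 40 above the desk, at board x = 0, y = 0; hub of diameter 28. The arm is a wooden bar 16 wide, its top 49 above the desk, reaching 172 from the pivot. At joint 0 it points 2.79 rad (160 degrees) counterclockwise from board +x, seen from above: towards the robot, across the rails.
- striker (a joint): Striker arm angle (rad), sprung to 0. 0 = uncocked, on its stop. Grows counterclockwise seen from above: its end swings away from the rails, towards board -y. From about 1.0 its end pin lifts the trigger's sloped nose; past 1.21 the nose drops in front of the pin and the arm, let go, stays at about 1.20. Hard stop 1.30. Pushing the post takes 3 N at 0, about 10 N at the sear.
- striker_post (a point): Centre of the top end of the upright wooden post on the striker arm (diameter 18, from 49 to 120 above the desk), 105 from the pivot along the arm. Push the post here, below its top, to cock the arm.
- trigger (a joint): Tilt of the trigger, a steel rocker in line with the cocked arm beyond its end (rad), sprung to 0. Grows to 0.32 as its pad is pressed down, which lifts the nose at its other end; the cocked arm lets go below 0.27 (pad about 12 mm down). Full travel of the pad about 16 mm; 2 to 6 N.
- trigger_pad (a point): Centre of the top face of the trigger's flat steel pad (42 along the rocker, 50 across), 91 above the desk, 267 from the striker pivot in the direction 3.96 rad counterclockwise from board +x (robot's side of the board, -y end). The rocker's stand, as high as the pad, is 43 or more from here, towards the pivot.
- cart (a joint): Travel of the cart along its rails (m): 0 = back against the low steel start stop, 0.26 = at the block at the far end (+y). Moves easily (about 0.5 N) and stays where it is left; it rebounds some 15 mm from the block. While the striker is uncocked it stands in the way and the cart cannot come back below about 0.06.
- cart_mast (a point): Centre of the top end of the upright steel mast (diameter 18, from 66 to 120 above the desk) in the middle of the cart, at board x = -0.09, y = 0.044 + cart travel (m). The cart is a grey block 64 wide, 100 long along the rails, top 66 above the desk, with a rubber bumper at its -y end that the striker hits.
- mass_disc: Bystander: brass disc weight, diameter 52, 30 high, standing on the board; origin at the centre of its underside. Leave it alone.
- eraser: Bystander: wooden-backed board eraser 50 x 110 x 36, lying on the board; origin at the centre of its underside. Leave it alone.
- mug: Bystander: white mug, diameter 80, 95 high; origin at the centre of its underside. Leave it alone.
- pen_pot: Bystander: white pen pot, diameter 72, 100 high, pens to 175 high; origin at the centre of its underside. Leave it alone.
- stapler: Bystander: black and steel stapler 140 x 36 x 60; origin at the centre of its underside. Leave it alone.
- tape_dispenser: Bystander: grey tape dispenser 150 x 60 x 90; origin at the centre of its underside. Leave it alone.

How it is judged:
By the outcome, as a careful person would: the job done as asked, in the order asked, and still so for the second after the job is handed in, with the robot touching nothing.
It also fails if it takes over 64 s, if anything falls off the work surface, if the arm or the gripper's body presses on something with over 40 N, if the wrist force passes 120 N, or if a joint passes its speed limit or range.

### The arm

A 7-joint arm with a two-finger parallel gripper is mounted at the origin on the work surface. World frame = base frame: x ahead of the robot, y to its left, z up, the work surface at z = 0. Lengths are in m, angles in rad, forces in N, time in s.
With the tool pointing down it reaches from about 0.35 to 0.9 m from the base axis. Payload 8.1 kg.
Tool frame: the origin (TCP) lies at the very end of the fingers, on their centre line; the grasp point (between the pads) lies arm.hold_point_z behind it (arm.hold_point_z is the distance from the TCP to the grasp point, in m); z points along the fingers, y is the line along which they close (so a half turn about z gives the same grasp; the last joint's range is limited). The gripper opens to 92 mm and grips with 3 to 60 N. Pads are 19 mm wide; open, the fingers measure 130 mm over their backs; the gripper's body (75 mm by 190 mm) begins 47 mm behind the grasp point.
Start: joints at [-1.331, 0.434, 0.025, 1.573, -0.012, 1.134, -0.075], TCP at [0.21, 0.589, 0.227] pointing down, gripper open.
Joint ranges: [-2.62, 2.62], [-0.44, 2.09], [-1.27, 1.32], [0.08, 2.57], [-1.32, 4.46], [0.12, 2], [-2.74, 2.74]. Speed limits (rad/s): [2.22, 2.22, 3.01, 3.01, 3.14, 3.14, 3.14].

### API

Orientations are given as a rotation vector (axis times angle).
In Python, from cell import arm, vision, job, cut_out gives the robot as it stands. The module is installed in compiled form; this text tells all that it offers.
- The arm moves only by the tool play_rows, never from a script. Its argument "increments" is text: rows parted by semicolons, each of 5 numbers parted by spaces: the shift along the tool's x, y, z in cm, then the turn about the tool's z in degrees, then the opening, from -1 (shut) to 1 (fully open), so that 0 is half open. A call has 1 to 5 rows; each row shifts and turns the commanded pose from where the row before left it, along the tool's axes as they then stand; what a row does not reach is not made up. A row lasts 1/12 s, in which the tool goes at most 41.7 mm and 7.16 degrees, less where a joint would pass 70% of its speed; a pose out of reach is approached as far as the arm can. A call is refused whole if a number of a shift passes 4.17 or a number of a turn 7.16, either way. A call with a gripper value outside its range is refused whole. The fingers move at their own pace and stop on an object; "grip_force" is the grip in N (left out, the last holds). Time passes only in rows, so rows that do not move let the fingers close. It gives the time, the measured TCP pose, the force, the opening and the grip force at its end, in the units of the state.
- arm.observe(): the state, without advancing time (a new reading comes with each control period).
- vision.get_image(name): name is "scene" or "top"; returns a dict with "frame" (420x560x3 uint8, red, green, blue), "z_map" (420x560 float32, m along the optical axis (not along the pixel's ray), 0 where there is no reading), "mtx" (3x3 intrinsics, pixels), "distortion" ([k1, k2, p1, p2, k3] as OpenCV has them; the pictures are not rectified), "cam_to_world" (4x4, takes a point from camera to world coordinates). Camera axes: x right, y up, looking along -z (the intrinsics and any distortion apply to the point x, -y, -z); pixel columns grow to the right and rows downward; lengths in m; the calibration is good to about 2 mm. A picture is of the moment at which its call begins.
- job.sign_off(): hands the job in; it is judged then, once.
Trained networks look in a picture, given as the dict that the camera call returned (one of the last four; its "shot" number tells which), for a name from the list of things; names that differ only in an ending like _2 or _b are one class to them, and where a whole thing is asked for, a point or a joint stands for the part that bears it (a point fixed in the world has none). Each returns a list of dicts, best first, with "confidence" (0 to 1); they miss things now and then, are a little off and sometimes report something else, mostly with a low value. They report only what shows in the picture. A call takes as long as a camera call.
- cut_out(query, picture): "mask" (420x560 bool, what is visible of it) and "point" ([row, column] in pixels, amid what is visible of it).
The state is a dict: "clock": time; "joints": joint angles; "dq": joint speeds; "joint_efforts": joint torques, N m; "position": TCP position; "ee_rot": TCP orientation; "force": force on the tool from outside, world axes, zero at the start; "ft_torque": the same for the moment, N m; "width": opening from 0.0 (shut) to 1.0 (fully open); "gripper_force": force on a finger pad.
Only numpy, scipy, OpenCV 4.12 (cv2) and the standard library are available. Lean on these libraries where they do the work, as an engineer would, in place of code of your own. Each camera call takes 0.05 s, during which the arm holds its last target. There are 200 camera calls.

## Working session

There is one attempt and no reset: what is moved stays moved. The work goes in short steps, Python scripts to look and compute and a tool call to move; the robot and the scene stay as the last step left them, time stands still between calls to the robot, and variables do not carry over. Pictures are saved under pics/ and viewed, at most 10 in all, crops included, and the job is handed in when it is done.

Besides the shell and the picture viewer there is one more tool, called after ">>>" by a JSON object that holds its "method" and its "body". play_rows: Moves the arm, as the interface text tells. Its arguments: {"type":"object","properties":{"increments":{"type":"string"},"grip_force":{"type":"number"}},"required":["increments"]}

```bash
mkdir -p pics; cat > h.py <<'E'
import numpy as np, cv2
from cell import arm, vision, job, cut_out
def world(p, mask):
    r,c=np.nonzero(mask & (p["z_map"]>0)); z=p["z_map"][r,c]
    u=cv2.undistortPoints(np.stack([c,r],1).astype(float)[:,None],p["mtx"],np.array(p["distortion"]))[:,0]
    X=np.stack([u[:,0]*z,-u[:,1]*z,-z,np.ones_like(z)],1)
    return (X@np.array(p["cam_to_world"]).T)[:,:3]
E
python3 - <<'E'
from h import *
s=arm.observe(); print({k:np.round(s[k],3) for k in s}, arm.hold_point_z)
for n in ("top","scene"):
    p=vision.get_image(n); cv2.imwrite(f"pics/{n}0.png",p["frame"][:,:,::-1])
    for q in ("striker_post","trigger_pad","cart_mast","striker_pivot","launcher","trigger","striker","cart","mug","pen_pot","stapler","tape_dispenser","mass_disc","eraser"):
        try:
            for d in cut_out(q,p)[:1]:
                w=world(p,d["mask"]); t=w[w[:,2]>np.percentile(w[:,2],98)-.008] if len(w) else w
                print(n,q,round(d["confidence"],2),np.round(d["point"]),len(w),"med",np.round(np.median(w,0),3),"top",np.round(t.mean(0),3),"z98",np.round(np.percentile(w[:,2],98),3))
        except Exception as e: print(n,q,e)
E
```

```text
{'clock': np.float64(0.0), 'joints': array([-1.331,  0.435,  0.025,  1.574, -0.012,  1.134, -0.075]), 'dq': array([ 0.001,  0.002,  0.002, -0.001,  0.001,  0.   ,  0.002]), 'joint_efforts': array([ 1.0000e-03, -6.6786e+01,  9.8500e-01, -3.1446e+01, -6.1000e-02,
        4.3000e-02,  0.0000e+00]), 'position': array([0.21 , 0.588, 0.226]), 'ee_rot': array([-5.360e-01, -3.095e+00,  2.000e-03]), 'force': array([-0.496,  0.202,  0.407]), 'ft_torque': array([-0.043,  0.017, -0.013]), 'gripper_force': np.float64(0.0), 'width': np.float64(0.997)} 0.0188
top striker_post 0.71 [204. 297.] 241 med [ 0.553 -0.083  0.052] top [ 0.53 -0.08  0.12] z98 0.121
top trigger_pad 0.57 [215. 358.] 322 med [ 0.512 -0.302  0.089] top [ 0.498 -0.316  0.092] z98 0.097
top cart_mast 0.55 [216. 270.] 560 med [0.517 0.014 0.067] top [0.518 0.016 0.12 ] z98 0.12
top striker_pivot 0.89 [206. 295.] 10051 med [ 0.553 -0.095  0.016] top [ 0.51  -0.26   0.094] z98 0.09
top launcher 0.76 [207. 302.] 9825 med [ 0.552 -0.097  0.017] top [ 0.51  -0.26   0.094] z98 0.09
top trigger 0.8 [218. 356.] 338 med [ 0.509 -0.307  0.0
[... 1264 characters left out ...]
p [ 0.504 -0.306  0.09 ] z98 0.094
scene striker 0.97 [216. 244.] 528 med [ 0.557 -0.078  0.048] top [ 0.535 -0.072  0.113] z98 0.112
scene cart 0.63 [218. 279.] 781 med [0.533 0.026 0.064] top [0.523 0.022 0.117] z98 0.117
scene mug 0.91 [276. 453.] 1282 med [0.477 0.538 0.058] top [0.461 0.541 0.093] z98 0.096
scene stapler 0.71 [273. 452.] 1321 med [0.478 0.539 0.058] top [0.467 0.543 0.097] z98 0.097
scene tape_dispenser 0.66 [162. 144.] 841 med [ 0.496 -0.54   0.031] top [ 0.473 -0.551  0.086] z98 0.089
scene mass_disc 0.62 [266. 321.] 299 med [0.594 0.216 0.043] top [0.587 0.214 0.045] z98 0.048
scene eraser 0.63 [251. 272.] 766 med [0.629 0.062 0.049] top [0.621 0.058 0.051] z98 0.055
```

View images.

View pics/top0.png

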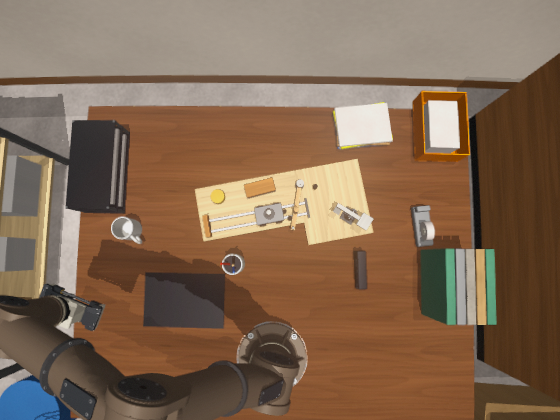

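View pics/scene0.png

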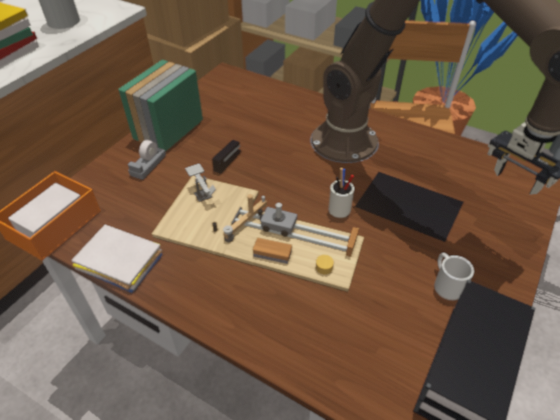

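```bash
cat > fit.py <<'E'
from h import *
from scipy.optimize import least_squares
def tops(n):
    p=vision.get_image(n); o={}
    for q,z in (("striker",.120),("cart",.120),("trigger",.091)):
        for d in cut_out(q,p)[:1]:
            w=world(p,cv2.dilate(d["mask"].astype(np.uint8),np.ones((3,3)))>0)
            t=w[abs(w[:,2]-z)<.006]; o[q]=(t[:,:2].min(0)+t[:,:2].max(0))/2; print(n,q,np.round(d["confidence"],2),len(t),np.round(t.mean(0),3),np.round(t.min(0),3),np.round(t.max(0),3))
    return o
E
python3 - <<'E'
from fit import *
a=tops("top");b=tops("scene")
E
```

```text
top striker 0.59 22 [ 0.53 -0.08  0.12] [ 0.523 -0.087  0.117] [ 0.537 -0.073  0.123]
top cart 0.73 19 [0.518 0.017 0.121] [0.511 0.01  0.116] [0.525 0.024 0.125]
top trigger 0.86 249 [ 0.505 -0.304  0.09 ] [ 0.463 -0.354  0.085] [ 0.558 -0.216  0.096]
scene striker 0.73 23 [ 0.532 -0.073  0.119] [ 0.524 -0.085  0.114] [ 0.539 -0.066  0.122]
scene cart 0.83 25 [0.52  0.021 0.119] [0.513 0.013 0.114] [0.528 0.028 0.123]
scene trigger 0.58 210 [ 0.508 -0.298  0.089] [ 0.467 -0.348  0.085] [ 0.56  -0.211  0.096]
```

```bash
python3 - <<'E'
from h import *
from scipy.optimize import least_squares
P={}
for n in ("top","scene"):
    p=vision.get_image(n); w=world(p,cut_out("launcher",p)[0]["mask"]); w=w[abs(w[:,2]-.015)<.004]
    print(n,cv2.minAreaRect(w[:,:2].astype(np.float32)), np.round(np.median(w[:,2]),4))
post=np.array([.531,-.0775]);mast=np.array([.519,.018]);pad=np.array([.503,-.315])
R=lambda a:np.array([[np.cos(a),-np.sin(a)],[np.sin(a),np.cos(a)]])
lp=.105*np.array([np.cos(2.79),np.sin(2.79)]);ld=.267*np.array([np.cos(3.96),np.sin(3.96)])
f=lambda v:np.r_[v[:2]+R(v[2])@lp-post,v[:2]+R(v[2])@[-.09,.044+v[3]]-mast,.4*(v[:2]+R(v[2])@ld-pad)]
s=least_squares(f,[.63,-.09,.22,.09]);print(s.x,np.round(s.fun,4),"pad",s.x[:2]+R(s.x[2])@ld)
E
```

```text
top ((0.5376595258712769, -0.035956501960754395), (0.285633385181427, 0.6276416778564453), 11.428214073181152) 0.0154
scene ((0.5383115410804749, -0.032454460859298706), (0.29145732522010803, 0.6270275712013245), 11.569059371948242) 0.0148
[ 0.63573129 -0.08972724  0.22566336  0.08711488] [ 0.0006  0.001  -0.0003 -0.0001 -0.0006 -0.0022] pad [ 0.50150893 -0.32053746]
```

```bash
cat > plan.py <<'E'
from h import *
from scipy.spatial.transform import Rotation as Ro
def cur():
    s=arm.observe(); y=Ro.from_rotvec(s["ee_rot"]).as_matrix()[:,1]
    return np.array(s["position"]),np.degrees(np.arctan2(y[1],y[0]))
def rows(poses,pos=None,yaw=None,g=-1):
    """poses: list of (x,y,z,yaw_deg of tool y)"""
    if pos is None: pos,yaw=cur()
    pos=np.array(pos,float); out=[]
    for x,y,z,a in poses:
        c,s=np.cos(np.radians(yaw)),np.sin(np.radians(yaw)); d=np.array([x,y,z])-pos
        r=np.round([100*(-s*d[0]+c*d[1]),100*(c*d[0]+s*d[1]),-100*d[2],-(a-yaw)],2)
        out.append(" ".join(f"{v:g}" for v in r)+f" {g}")
        dx,dy=r[0]/100,r[1]/100; pos=pos+[-s*dx+c*dy,c*dx+s*dy,-r[2]/100]; yaw-=r[3]
    for i in range(0,len(out),5): print("; ".join(out[i:i+5]))
    return pos,yaw
def lin(a,b,n): return [tuple(np.array(a)+(np.array(b)-a)*(i+1)/n) for i in range(n)]
E
python3 - <<'E'
from plan import *
p,y=cur(); print(p,y)
rows(lin((*p,y),(.536,-.042,.20,-8.4),20))
E
```

```text
[0.21008158 0.58865059 0.22673106] 70.35716593462537
-2.59 -2.42 0.13 3.94 -1; -2.76 -2.24 0.14 3.94 -1; -2.9 -2.04 0.13 3.93 -1; -3.04 -1.84 0.13 3.94 -1; -3.15 -1.63 0.14 3.94 -1
-3.26 -1.41 0.13 3.94 -1; -3.35 -1.17 0.14 3.94 -1; -3.42 -0.95 0.13 3.93 -1; -3.48 -0.71 0.13 3.94 -1; -3.52 -0.47 0.14 3.94 -1
-3.54 -0.22 0.13 3.94 -1; -3.55 0.01 0.13 3.93 -1; -3.54 0.27 0.14 3.94 -1; -3.51 0.5 0.13 3.94 -1; -3.47 0.74 0.13 3.94 -1
-3.41 0.98 0.14 3.94 -1; -3.34 1.22 0.13 3.93 -1; -3.24 1.44 0.14 3.94 -1; -3.14 1.66 0.13 3.94 -1; -3.02 1.87 0.13 3.94 -1
```

>>> {"method": "play_rows", "body": {"increments": "-2.6 -2.4 0.1 3.9 -1; -2.8 -2.2 0.1 3.9 -1; -2.9 -2.0 0.1 3.9 -1; -3.0 -1.8 0.1 3.9 -1; -3.2 -1.6 0.1 3.9 -1"}}

```text
clock: 2.52
position: [0.2935, 0.4309, 0.2218]
ee_rot: [-1.057, -2.958, -0.001]
force: [0.2, 0.3, 0.8]
width: 0.689
gripper_force: 0.0
```

>>> {"method": "play_rows", "body": {"increments": "-3.3 -1.4 0.1 3.9 -1; -3.4 -1.2 0.1 3.9 -1; -3.4 -0.9 0.1 3.9 -1; -3.5 -0.7 0.1 3.9 -1; -3.5 -0.5 0.1 3.9 -1"}}

```text
clock: 2.93
position: [0.3765, 0.2731, 0.217]
ee_rot: [1.543, 2.736, 0.001]
force: [0.4, 0.3, 0.5]
width: 0.323
gripper_force: 0.0
```

>>> {"method": "play_rows", "body": {"increments": "-3.5 -0.2 0.1 3.9 -1; -3.5 0 0.1 3.9 -1; -3.5 0.3 0.1 3.9 -1; -3.5 0.5 0.1 3.9 -1; -3.5 0.7 0.1 3.9 -1"}}

```text
clock: 3.35
position: [0.4587, 0.1172, 0.212]
ee_rot: [1.984, 2.436, 0.002]
force: [0.2, -0.1, 0.3]
width: 0.007
gripper_force: 0.0
```

>>> {"method": "play_rows", "body": {"increments": "-3.4 1.0 0.1 3.9 -1; -3.3 1.2 0.1 3.9 -1; -3.2 1.4 0.1 3.9 -1; -3.1 1.7 0.1 3.9 -1; 0 0 0 0 -1"}}

```text
clock: 3.77
position: [0.527, -0.0126, 0.2083]
ee_rot: [2.302, 2.131, -0.0]
force: [-0.6, 0.1, 0.4]
width: 0.001
gripper_force: 0.0
```

```bash
python3 - <<'E'
from plan import *
p,y=cur(); print(p,y)
A=(.536,-.042,.15,-8.4)
p,y=rows(lin((*p,y),A,3))
print('down'); p,y=rows(lin((*p,y),(.536,-.042,.087,-8.4),3),p,y)
pic=vision.get_image("scene"); cv2.imwrite("pics/s1.png",cv2.resize(pic["frame"][120:300,150:390,::-1],None,fx=3,fy=3))
E
```

```text
[ 0.52699851 -0.01258591  0.20831136] -4.422299653886516
-0.95 0.37 1.94 1.33 -1; -0.95 0.4 1.95 1.32 -1; -0.94 0.42 1.94 1.33 -1
down
0 0 2.1 -0 -1; 0 0 2.1 -0 -1; 0 0 2.1 -0 -1
```

View pics/s1.png

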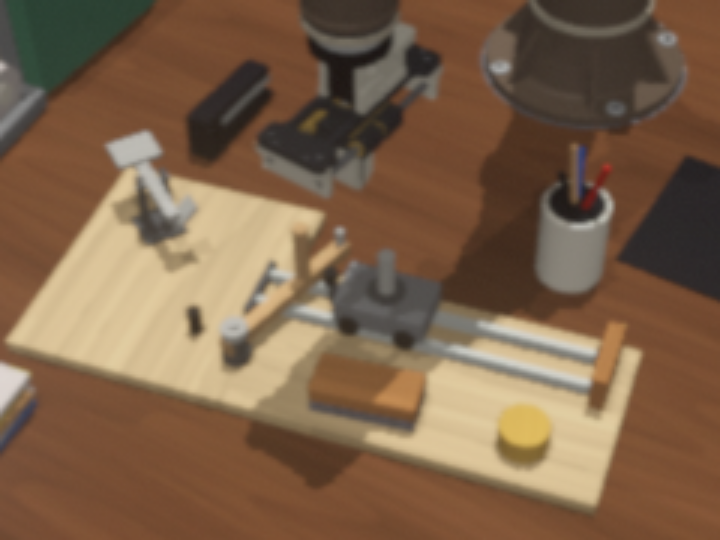

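>>> {"method": "play_rows", "body": {"increments": "-0.95 0.4 1.9 1.3 -1; -0.95 0.4 1.9 1.3 -1; -0.95 0.4 2.0 1.3 -1; 0 0 2.1 0 -1; 0 0 2.1 0 -1"}}

```text
clock: 4.23
position: [0.5339, -0.0342, 0.107]
ee_rot: [-2.363, -2.07, -0.001]
force: [0.2, 1.0, 0.3]
width: 0.005
gripper_force: 0.0
```

>>> {"method": "play_rows", "body": {"increments": "0 0 2.1 0 -1; 0 0 0 0 -1"}}

```text
clock: 4.4
position: [0.5314, -0.0332, 0.0835]
ee_rot: [-2.359, -2.068, 0.006]
force: [-1.0, 0.2, 0.3]
width: 0.0
gripper_force: 0.0
```

```bash
cat > arc.py <<'E'
from plan import *
PV=np.array([.635,-.0915]); Y0=np.degrees(2.79+.203)-180
def at(th,back=.0185,z=.087):
    a=np.radians(Y0+180)+th; r=np.array([np.cos(a),np.sin(a)]); t=np.array([-r[1],r[0]])
    q=PV+.105*r-back*t; return (*q,z,Y0+np.degrees(th))
E
python3 - <<'E'
from arc import *
p,y=cur(); print(p,y,at(0),np.round(arm.observe()["force"],1))
print(at(0,.0185))
ps=lin((*p,y),at(0.0),2)+[at(t) for t in np.arange(1,14)*.0965]
for q in ps[-3:]: print(np.round(q,3))
rows(ps)
E
```

```text
[ 0.53135656 -0.03322737  0.08353687] -7.516982677897302 (np.float64(0.5338959161291426), np.float64(-0.05765898605782291), 0.087, np.float64(-8.513731917344614)) [-1.   0.2  0.3]
(np.float64(0.5338959161291426), np.float64(-0.05765898605782291), 0.087, np.float64(-8.513731917344614))
[ 0.556 -0.163  0.087 52.306]
[ 0.563 -0.171  0.087 57.835]
[ 0.571 -0.177  0.087 63.364]
-1.19 0.29 -0.17 0.5 -1; -1.2 0.29 -0.18 0.5 -1; -1.02 -0.13 0 -5.53 -1; -1.02 -0.13 0 -5.53 -1; -1.02 -0.13 0 -5.53 -1
-1.02 -0.12 0 -5.53 -1; -1.02 -0.13 0 -5.53 -1; -1.02 -0.13 0 -5.53 -1; -1.02 -0.13 0 -5.53 -1; -1.02 -0.13 0 -5.53 -1
-1.02 -0.13 0 -5.52 -1; -1.02 -0.13 0 -5.53 -1; -1.02 -0.13 0 -5.53 -1; -1.02 -0.13 0 -5.53 -1; -1.02 -0.13 0 -5.53 -1
```

>>> {"method": "play_rows", "body": {"increments": "-1.2 0.3 -0.2 0.5 -1; -1.2 0.3 -0.2 0.5 -1; -1.0 -0.13 0 -5.5 -1; -1.0 -0.13 0 -5.5 -1; -1.0 -0.13 0 -5.5 -1"}}

```text
clock: 4.82
position: [0.5325, -0.0897, 0.0927]
ee_rot: [2.057, 2.371, 0.004]
force: [2.1, 3.7, -2.1]
width: 0.002
gripper_force: 2.1
```

>>> {"method": "play_rows", "body": {"increments": "-1.0 -0.13 0 -5.5 -1; -1.0 -0.13 0 -5.5 -1; -1.0 -0.13 0 -5.5 -1; -1.0 -0.13 0 -5.5 -1; 0 0 0 0 -1"}}

```text
clock: 5.23
position: [0.5385, -0.1307, 0.0928]
ee_rot: [1.569, 2.718, 0.003]
force: [-1.1, 5.5, 3.7]
width: 0.007
gripper_force: 3.1
```

```bash
python3 - <<'E'
from arc import *
p,y=cur(); print(p,y,np.round(arm.observe()["force"],1))
v=p[:2]-PV; print("theta by pos",np.arctan2(v[1],v[0])%(2*np.pi)-np.radians(Y0+180)+np.arctan2(.0185,.105),np.hypot(*v))
pic=vision.get_image("scene"); cv2.imwrite("pics/s2.png",cv2.resize(pic["frame"][120:300,150:390,::-1],None,fx=3,fy=3))
rows([at(t) for t in np.linspace(.68,1.24,7)])
E
```

```text
[ 0.53846299 -0.13065343  0.09277232] 30.006207041415568 [-1.1  5.5  3.7]
theta by pos 0.708300198142794 0.10417478607738638
0.21 -0.2 0.55 -0.73 -1; -0.99 -0.13 0 -5.35 -1; -0.98 -0.12 0 -5.35 -1; -0.99 -0.13 0 -5.35 -1; -0.99 -0.13 0 -5.34 -1
-0.98 -0.12 0 -5.35 -1; -0.99 -0.13 0 -5.35 -1
```

View pics/s2.png

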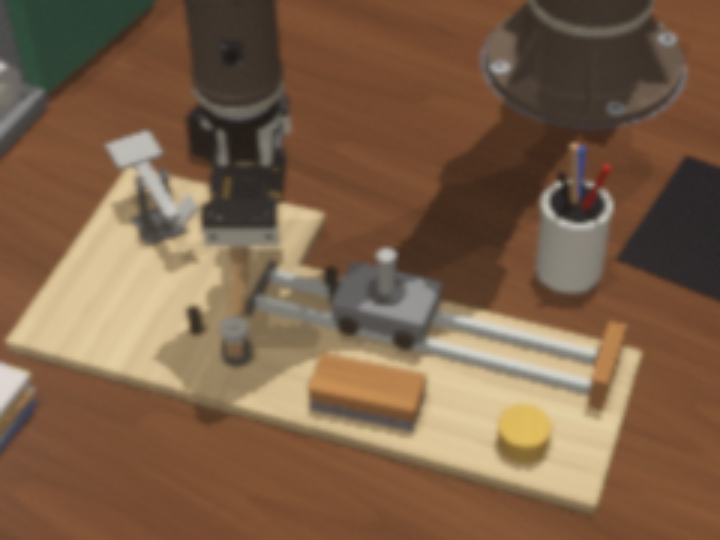

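>>> {"method": "play_rows", "body": {"increments": "-1.0 -0.13 0.1 -5.4 -1; -1.0 -0.13 0.1 -5.4 -1; -1.0 -0.13 0 -5.4 -1; -1.0 -0.13 0 -5.4 -1; 0 0 0 0 -1"}}

```text
clock: 5.7
position: [0.5571, -0.1636, 0.0898]
ee_rot: [-1.033, -2.965, -0.002]
force: [-6.2, 8.0, 4.1]
width: 0.003
gripper_force: 4.9
```

```bash
cat > th.py <<'E'
from arc import *
p,y=cur(); print(p,y,np.round(arm.observe()["force"],1))
v=p[:2]-PV; print("theta by pos",np.arctan2(v[1],v[0])%(2*np.pi)-np.radians(Y0+180)+np.arctan2(.0185,.105),np.hypot(*v))
E
python3 th.py
```

```text
[ 0.55714067 -0.16356125  0.08976633] 51.57179536218533 [-6.2  8.   4.1]
theta by pos 1.0697362422733914 0.10608910837792497
```

>>> {"method": "play_rows", "body": {"increments": "-1.0 -0.13 0 -5.4 -1; -0.7 -0.1 0 -3 -1; 0 0 0 0 -1"}}

```text
clock: 5.95
position: [0.5678, -0.1753, 0.0887]
ee_rot: [-0.816, -3.029, -0.0]
force: [-5.1, 5.0, -4.4]
width: 0.005
gripper_force: 4.0
```

```bash
python3 th.py
```

```text
[ 0.56779226 -0.17525304  0.08873346] 59.841011621870685 [-5.1  5.  -4.4]
theta by pos 1.2175556360074902 0.10738460088526215
```

>>> {"method": "play_rows", "body": {"increments": "-0.4 -0.1 0 -2 -1; 0 0 0 0 -1"}}

```text
clock: 6.12
position: [0.5705, -0.1776, 0.0887]
ee_rot: [-0.765, -3.042, -0.001]
force: [-6.6, 5.2, -2.7]
width: 0.003
gripper_force: 4.2
```

```bash
python3 th.py
```

```text
[ 0.57050001 -0.17758449  0.08871511] 61.76749345906418 [-6.6  5.2 -2.7]
theta by pos 1.2507598120403731 0.1075675992716401
```

>>> {"method": "play_rows", "body": {"increments": "-0.3 -0.05 0 -1.5 -1; 0 0 0 0 -1"}}

```text
clock: 6.28
position: [0.5727, -0.1792, 0.0887]
ee_rot: [-0.725, -3.051, -0.001]
force: [-6.5, 6.5, -2.4]
width: 0.003
gripper_force: 4.4
```

>>> {"method": "play_rows", "body": {"increments": "0.3 0 0 0 -1; 0.4 0 0 0 -1; 0.4 0 0 0 -1; 0 0 0 0 -1"}}

```text
clock: 6.62
position: [0.5647, -0.1755, 0.0897]
ee_rot: [0.729, 3.056, -0.001]
force: [-4.7, 3.7, -2.0]
width: 0.004
gripper_force: 3.1
```

```bash
python3 th.py; python3 - <<'E'
from fit import *
for n in ("top","scene"): tops(n)
E
```

```text
[ 0.56467004 -0.17552353  0.08973822] 63.180241300627884 [-4.7  3.7 -2. ]
theta by pos 1.1968753659055107 0.10957306419654772Traceback (most recent call last):
  File "<stdin>", line 2, in <module>
  File "fit.py", line 8, in tops
    t=w[abs(w[:,2]-z)<.006]; o[q]=(t[:,:2].min(0)+t[:,:2].max(0))/2; print(n,q,np.round(d["confidence"],2),len(t),np.round(t.mean(0),3),np.round(t.min(0),3),np.round(t.max(0),3))
                                   ~~~~~~~~~~~^^^
    return umr_minimum(a, axis, None, out, keepdims, initial, where)
ValueError: zero-size array to reduction operation minimum which has no identity
```

>>> {"method": "play_rows", "body": {"increments": "0.2 0 0 0 -1; 0 0 0 0 -1"}}

```text
clock: 6.88
position: [0.5644, -0.175, 0.0896]
ee_rot: [0.726, 3.054, -0.001]
force: [-0.3, -1.2, -0.2]
width: 0.006
gripper_force: 0.0
```

>>> {"method": "play_rows", "body": {"increments": "0.2 0 0 0 -1; 0 0 0 0 -1"}}

```text
clock: 7.05
position: [0.5622, -0.1736, 0.0891]
ee_rot: [0.725, 3.056, -0.0]
force: [0.5, 0.2, 0.1]
width: 0.003
gripper_force: 0.0
```

```bash
python3 th.py
```

```text
[ 0.56224034 -0.17362281  0.08910531] 63.314658917107195 [0.5 0.2 0.1]
theta by pos 1.1687711579025875 0.1097183838723374
```

```bash
python3 - <<'E'
from plan import *
p,y=cur()
c,s=np.cos(np.radians(y)),np.sin(np.radians(y))
A=np.array([p[0]-s*.02,p[1]+c*.02,p[2],y]); B=A+[0,0,.066,0]; C=(.509,.066,.155,11.6); D=(.509,.066,.09,11.6)
p,y=rows(lin((*p,y),A,1)+lin(A,B,2)+lin(B,C,10)+lin(C,D,2))
E
```

```text
2 -0 -0 -0 -1; 0 0 -3.3 -0 -1; 0 0 -3.3 -0 -1; 1.35 1.9 0 5.17 -1; 1.52 1.77 0 5.17 -1
1.67 1.63 0 5.17 -1; 1.81 1.47 0 5.18 -1; 1.94 1.3 0.01 5.17 -1; 2.05 1.13 -0 5.17 -1; 2.13 0.93 -0 5.17 -1
2.22 0.74 -0 5.17 -1; 2.27 0.53 -0 5.17 -1; 2.31 0.33 0 5.17 -1; -0 -0 3.25 0 -1; -0 -0 3.25 0 -1
```

>>> {"method": "play_rows", "body": {"increments": "2 0 0 0 -1; 0 0 -3.5 0 -1; 0 0 -3.5 0 -1; 1.35 1.9 0 5.2 -1; 1.5 1.8 0 5.2 -1"}}

```text
clock: 7.47
position: [0.5389, -0.1196, 0.1613]
ee_rot: [1.008, 2.97, 0.001]
force: [-0.1, 1.3, -0.5]
width: 0.009
gripper_force: 0.0
```

>>> {"method": "play_rows", "body": {"increments": "1.7 1.6 0 5.2 -1; 1.8 1.5 0 5.2 -1; 1.9 1.3 0 5.2 -1; 2.0 1.1 0 5.2 -1; 2.1 0.9 0 5.2 -1"}}

```text
clock: 7.88
position: [0.52, -0.0029, 0.159]
ee_rot: [1.649, 2.673, 0.001]
force: [0.3, -0.6, 0.1]
width: 0.002
gripper_force: 0.0
```

>>> {"method": "play_rows", "body": {"increments": "2.2 0.7 0 5.2 -1; 2.3 0.5 0 5.2 -1; 2.3 0.3 0 5.2 -1; 0 0 0 0 -1"}}

```text
clock: 8.22
position: [0.5081, 0.0705, 0.1587]
ee_rot: [-1.99, -2.429, -0.003]
force: [-0.3, 0.3, -0.0]
width: 0.008
gripper_force: 0.0
```

```bash
python3 - <<'E'
from plan import *
p,y=cur(); print(p,y)
D=(.509,.066,.090,11.6)
rows(lin((*p,y),D,3))
pic=vision.get_image("scene"); cv2.imwrite("pics/s3.png",cv2.resize(pic["frame"][120:300,150:390,::-1],None,fx=3,fy=3))
E
```

```text
[0.50809908 0.07045081 0.15874078] 11.345566018170556
-0.15 0 2.29 -0.08 -1; -0.15 0 2.29 -0.09 -1; -0.15 0 2.29 -0.08 -1
```

View pics/s3.png

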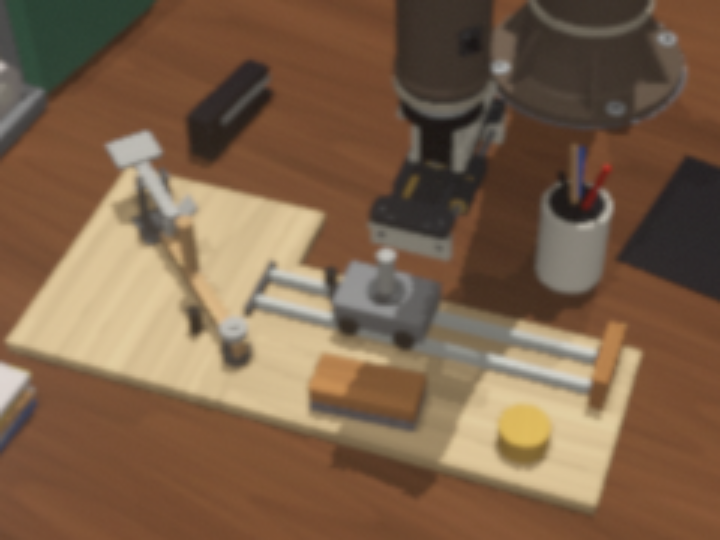

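>>> {"method": "play_rows", "body": {"increments": "-0.15 0 2.3 0 -1; -0.15 0 2.3 0 -1; -0.15 0 2.2 0 -1; 0 0 0 0 -1"}}

```text
clock: 8.6
position: [0.5075, 0.0589, 0.0877]
ee_rot: [-1.99, -2.428, 0.007]
force: [-1.5, -0.0, -0.3]
width: 0.005
gripper_force: 0.0
```

>>> {"method": "play_rows", "body": {"increments": "-1.2 0 0 0 -1; -1.2 0 0 0 -1; -1.2 0 0 0 -1; -1.2 0 0 0 -1; -1.2 0 0 0 -1"}}

```text
clock: 9.02
position: [0.5222, -0.0001, 0.0918]
ee_rot: [1.991, 2.428, 0.002]
force: [0.5, 0.3, -0.6]
width: 0.005
gripper_force: 0.3
```

>>> {"method": "play_rows", "body": {"increments": "-1.2 0 0 0 -1; -1.2 0 0 0 -1; -0.8 0 0 0 -1; -0.6 0 0 0 -1; -0.4 0 0 0 -1"}}

```text
clock: 9.43
position: [0.5295, -0.0403, 0.0907]
ee_rot: [-1.992, -2.429, 0.0]
force: [0.0, -0.2, -0.8]
width: 0.007
gripper_force: 0.2
```

```bash
python3 - <<'E'
from plan import *
p,y=cur(); print(p,y)
rows([(.534,-.048,p[2],11.6)])
E
```

```text
[ 0.52951228 -0.04032388  0.09069222] 11.307908069424606
-0.84 0.29 -0 -0.29 -1
```

>>> {"method": "play_rows", "body": {"increments": "-0.3 0 0 0 -1; -0.3 0 0 0 -1; -0.3 0 0 0 -1; 0 0 0 0 -1"}}

```text
clock: 9.77
position: [0.5312, -0.0485, 0.0907]
ee_rot: [1.991, 2.43, -0.0]
force: [0.2, 0.7, -0.5]
width: 0.005
gripper_force: 0.0
```

>>> {"method": "play_rows", "body": {"increments": "-0.3 0 0 0 -1; 0 0 0 0 -1"}}

```text
clock: 9.93
position: [0.5314, -0.0489, 0.0906]
ee_rot: [-1.987, -2.43, -0.002]
force: [-2.8, 7.6, 2.4]
width: 0.006
gripper_force: 3.1
```

>>> {"method": "play_rows", "body": {"increments": "0.8 0 0 0 -1; 1.0 0 0 0 -1; 0 0 -3.5 0 -1; 0 0 -3.5 0 -1; 0 0 0 0 -1"}}

```text
clock: 10.35
position: [0.5314, -0.0329, 0.1662]
ee_rot: [1.986, 2.426, 0.009]
force: [0.5, -0.4, 0.1]
width: 0.005
gripper_force: 0.0
```

```bash
python3 - <<'E'
from arc import *
u=np.array([np.cos(4.163),np.sin(4.163)]);n=np.array([-u[1],u[0]])
for c in ("scene","top"):
    pic=vision.get_image(c)
    w=world(pic,np.ones((420,560),bool)); d=(w[:,:2]-PV); a=d@u;b=d@n
    k=(abs(w[:,2]-.091)<.006)&(a>.235)&(a<.31)&(abs(b)<.05); print(c,k.sum(),np.round([w[k,2].mean(),a[k].min(),a[k].max(),b[k].min(),b[k].max()],3),np.round(np.median(w[k],0),3))
    t=(abs(w[:,2]-.119)<.006)&(np.hypot(w[:,0]-.54,w[:,1]+.066)<.03);print("mast",t.sum(),np.round(w[t].mean(0),3))
    t=(abs(w[:,2]-.119)<.006)&(np.hypot(w[:,0]-.58,w[:,1]+.18)<.03);print("post",t.sum(),np.round(w[t].mean(0),3))
p,y=cur(); print(p,y)
rows(lin((*p,y),(.4975,-.3195,.155,-31.5),10))
E
```

```text
scene 146 [ 0.09   0.236  0.292 -0.026  0.027] [ 0.497 -0.315  0.09 ]
mast 25 [ 0.538 -0.064  0.118]
post 26 [ 0.584 -0.18   0.119]
top 177 [ 0.091  0.236  0.293 -0.023  0.026] [ 0.495 -0.321  0.092]
mast 0 [nan nan nan]
post 19 [ 0.581 -0.187  0.12 ]
[ 0.52922124 -0.03264365  0.16203451] 11.411353630867037
-2.75 -0.88 0.07 4.29 -1; -2.81 -0.67 0.07 4.29 -1; -2.85 -0.46 0.07 4.29 -1; -2.87 -0.24 0.07 4.29 -1; -2.89 -0.03 0.07 4.3 -1
-2.88 0.19 0.07 4.29 -1; -2.85 0.4 0.07 4.29 -1; -2.82 0.62 0.07 4.29 -1; -2.77 0.82 0.07 4.29 -1; -2.7 1.03 0.07 4.29 -1<stdin>:7: RuntimeWarning: Mean of empty slice.
  ret = um.true_divide(
```

>>> {"method": "play_rows", "body": {"increments": "-2.8 -0.9 0 4.3 -1; -2.8 -0.7 0 4.3 -1; -2.85 -0.5 0 4.3 -1; -2.9 -0.25 0 4.3 -1; -2.9 0 0 4.3 -1"}}

```text
clock: 10.87
position: [0.5105, -0.1783, 0.1595]
ee_rot: [-2.411, -2.012, 0.002]
force: [0.6, 0.2, -0.2]
width: 0.005
gripper_force: 0.0
```

>>> {"method": "play_rows", "body": {"increments": "-2.9 0.2 0.1 4.3 -1; -2.85 0.4 0.1 4.3 -1; -2.8 0.6 0.1 4.3 -1; -2.8 0.8 0.1 4.3 -1; -2.7 1.0 0.1 4.3 -1"}}

```text
clock: 11.28
position: [0.4939, -0.3217, 0.1542]
ee_rot: [-2.744, -1.526, 0.002]
force: [0.2, -0.2, 0.6]
width: 0.003
gripper_force: 0.0
```

>>> {"method": "play_rows", "body": {"increments": "0 0 0 0 -1; 0 0 0 0 -1"}}

```text
clock: 11.45
position: [0.4934, -0.3224, 0.1543]
ee_rot: [-2.744, -1.527, 0.003]
force: [1.2, 0.6, -0.3]
width: 0.002
gripper_force: 0.0
```

```bash
python3 - <<'E'
from plan import *
p,y=cur(); print(p,y)
p,y=rows([(.4955,-.3205,.13,-31.5),(.4955,-.3205,.098,-31.5)])
pic=vision.get_image("scene"); cv2.imwrite("pics/s4.png",cv2.resize(pic["frame"][120:300,150:390,::-1],None,fx=3,fy=3))
E
```

```text
[ 0.49342346 -0.32237819  0.15432914] -31.82010755337917
0.27 0.08 2.43 -0.32 -1; -0 -0 3.2 -0 -1
```

View pics/s4.png

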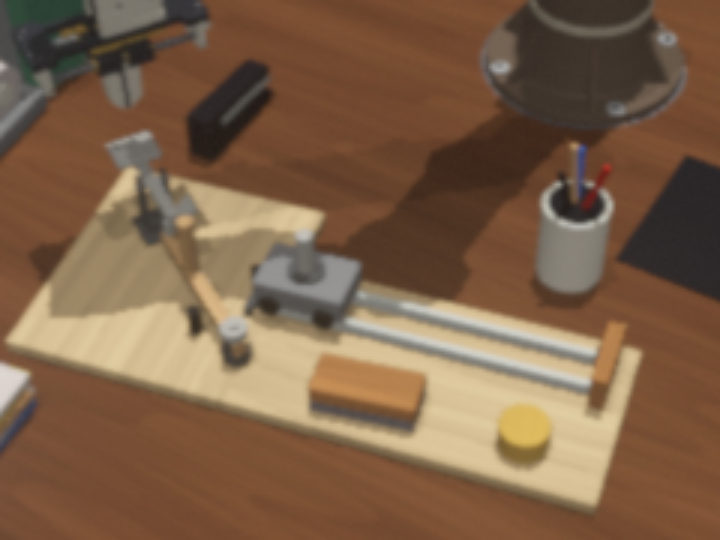

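>>> {"method": "play_rows", "body": {"increments": "0.2 0.1 2.5 0 -1; 0 0 2.5 0 -1; 0 0 0.9 0 -1; 0 0 0 0 -1"}}

```text
clock: 11.83
position: [0.4956, -0.3174, 0.0942]
ee_rot: [-2.737, -1.532, 0.004]
force: [-0.5, 0.5, 0.3]
width: 0.004
gripper_force: 0.0
```

>>> {"method": "play_rows", "body": {"increments": "0 0 0.6 0 -1; 0 0 0.4 0 -1; 0 0 0.3 0 -1; 0 0 0 0 -1"}}

```text
clock: 12.17
position: [0.4969, -0.3204, 0.0843]
ee_rot: [2.742, 1.531, 0.001]
force: [0.5, 0.3, 0.2]
width: 0.004
gripper_force: 0.0
```

```bash
python3 - <<'E'
from plan import *
print(cur(), arm.observe()["force"])
pic=vision.get_image("scene"); cv2.imwrite("pics/s5.png",cv2.resize(pic["frame"][120:300,150:390,::-1],None,fx=3,fy=3))
E
```

```text
(array([ 0.49693226, -0.32036215,  0.08429341]), np.float64(-31.646588697257613)) [0.51814014 0.29129952 0.16132578]
```

View pics/s5.png

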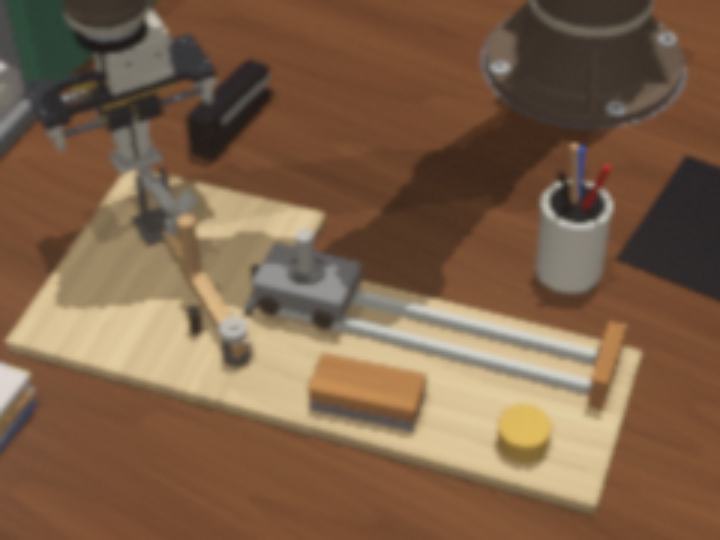

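>>> {"method": "play_rows", "body": {"increments": "0 0 0.3 0 -1; 0 0 0.2 0 -1; 0 0 0 0 -1"}}

```text
clock: 12.47
position: [0.4972, -0.3203, 0.079]
ee_rot: [2.742, 1.531, 0.001]
force: [0.7, -1.0, 3.8]
width: 0.005
gripper_force: 2.0
```

>>> {"method": "play_rows", "body": {"increments": "0 0 0.3 0 -1; 0 0 0 0 -1"}}

```text
clock: 12.63
position: [0.4975, -0.3204, 0.077]
ee_rot: [2.742, 1.531, 0.003]
force: [-3.3, 3.5, 18.3]
width: 0.006
gripper_force: 8.5
```

```bash
cat > cartpos.py <<'E'
from plan import *
pic=vision.get_image("scene"); w=world(pic,np.ones((420,560),bool))
t=(abs(w[:,2]-.118)<.006)&(w[:,0]>.44)&(w[:,0]<.62)&(w[:,1]<.3)&(w[:,1]>-.22)
for q in np.unique(np.round(w[t][:,:2],2),axis=0): print(q,end=" ")
E
python3 cartpos.py
```

```text
[0.48 0.17] [0.48 0.18] [0.49 0.17] [0.49 0.18] [0.5  0.18] [ 0.52 -0.08] [ 0.52 -0.07] [ 0.53 -0.08] [ 0.53 -0.07] [ 0.54 -0.08] [ 0.54 -0.07]
```

>>> {"method": "play_rows", "body": {"increments": "0 0 -0.5 0 -1; 0 0 -1.5 0 -1; 0 0 -3.5 0 -1; 0 0 -3.5 0 -1; 0 0 -3 0 -1"}}

```text
clock: 13.1
position: [0.4965, -0.3202, 0.1975]
ee_rot: [2.743, 1.531, -0.0]
force: [1.4, -1.2, 0.0]
width: 0.005
gripper_force: 0.0
```

>>> {"method": "play_rows", "body": {"increments": "0 0 0 0 -1; 0 0 0 0 -1; 0 0 0 0 -1; 0 0 0 0 -1"}}

```text
clock: 13.43
position: [0.4961, -0.3194, 0.1944]
ee_rot: [-2.741, -1.531, 0.002]
force: [0.1, -0.2, -0.8]
width: 0.003
gripper_force: 0.0
```

```bash
python3 cartpos.py; python3 - <<'E'
from h import *
pic=vision.get_image("scene"); cv2.imwrite("pics/s6.png",pic["frame"][:,:,::-1])
E
```

```text
[0.48 0.17] [0.48 0.18] [0.49 0.17] [0.49 0.18] [0.5  0.17] [0.5  0.18] [ 0.52 -0.07] [ 0.53 -0.08] [ 0.53 -0.07] [ 0.54 -0.08] [ 0.54 -0.07]
```

View pics/s6.png

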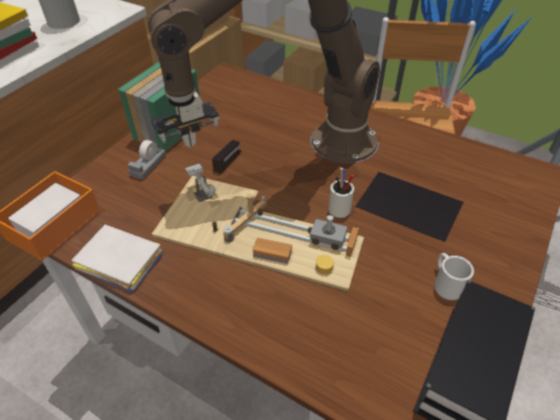

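The cart (328,232) is at the far block, the striker is uncocked, the other things are where they were, and the gripper is clear.

```bash
python3 -c "
from cell import job; print(job.sign_off())"
```

```text
the job is handed in; nothing more can be done
None
```

The striker was cocked and held by itself, the cart was pushed back to its start stop, and pressing the trigger shot it to the far block, where it rests about 15 mm short after its rebound; the job is handed in at about 13.5 s of robot time.

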